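Set the rolling mill's travel lever

ROBOT

A 6-joint arm with a two-finger parallel gripper is mounted at the origin on the work surface. World frame = base frame: x ahead of the robot, y to its left, z up, the work surface at z = 0. Lengths are in m, angles in rad, forces in N, time in s.
With the tool pointing down it reaches from about 0.35 to 1 m from the base axis. Payload 7.1 kg.
Tool frame: the origin (TCP) lies between the finger pads; the fingertips stand 22 mm ahead of it and the grasp point (between the pads) lies 3 mm ahead of it; z points along the fingers, y is the line along which they close (so a half turn about z gives the same grasp; the last joint's range is limited). The gripper opens to 85 mm and grips with 20 to 120 N. Pads are 22 mm wide; open, the fingers measure 114 mm over their backs; the gripper's body (76 mm by 85 mm) begins 54 mm behind the grasp point. The pads swing forward as they close: fully open they stand 13 mm farther back than shut.
Start: joints at [-1.155, 0.423, 1.63, -0, 1.089, -0.019], TCP at [0.263, -0.567, 0.253] pointing down, gripper open.
Joint ranges: [-3, 3], [-0.9, 2.11], [0.09, 2.58], [-1.31, 4.45], [0.11, 2.69], [-2.54, 2.54]. Speed limits (rad/s): [2.39, 2.39, 3.01, 3.14, 3.14, 3.14].

INTERFACE

Orientations are given as a rotation vector (axis times angle).
In Python, from rig import manip gives the robot as it stands. The module is installed in compiled form; this text tells all that it offers. Calls block until the motion is done:
- manip.move_to(position, orientation): joint-space move of the TCP to a pose.
- manip.servo_line(position, orientation=None, rate=0.15): straight line of the TCP; orientation=None keeps the orientation; rate is the mean speed in m/s.
- manip.set_joints(angles): joint-space move.
- manip.command_gripper(opening, f_grip=None): finger opening in m; f_grip is the grip in N (None keeps the last); returns when the fingers have stopped.
- manip.hold(seconds).
- manip.solve_ik(position, orientation): joint angles nearest the present ones, or None.
- manip.camera(name): name is "side" or "top"; returns a dict with "image" (384x512x3 uint8, red, green, blue), "fx", "fy", "cx", "cy" (pixels), "cam_to_world" (4x4, takes a point from camera to world coordinates). Camera axes: x right, y down, z forward; pixel columns grow to the right and rows downward; lengths in m; the calibration is good to about 2 mm. A picture is of the moment at which its call begins. There is no depth.
A pose or a line that the arm cannot do raises manip.IKError and nothing moves.
- manip.sign_off(): hands the job in; it is judged then, once.
Readings, each from a call of its own:
- manip.get_time(): time.
- manip.get_joint_positions(): joint angles.
- manip.get_joint_vel(): joint speeds.
- manip.get_tau(): joint torques, N m.
- manip.get_position(): TCP position.
- manip.get_ee_rot(): TCP orientation.
- manip.get_contact_force(): force on the tool from outside, world axes, zero at the start.
- manip.get_torque(): the same for the moment, N m.
- manip.get_width(): finger opening in m.
- manip.get_grip_force(): force on a finger pad.
Only numpy, scipy, OpenCV 4.12 (cv2) and the standard library are available. Lean on these libraries where they do the work, as an engineer would, in place of code of your own. Each camera call takes 0.05 s, during which the arm holds its last target. There are 200 camera calls.

TASK

On the goldsmith's bench, throw the red-handled travel lever of the rolling mill out of its middle (neutral) notch into the notch marked by the green disc, right home over the disc, and let go of it. Leave the blue-handled lock lever where it is.

Things in the scene. Friction and masses are not known exactly. Their poses are not given: they have to be found in the camera images.
- travel_knob (a point): Centre of the travel lever's red upright cylindrical grip, 26 mm in diameter, 50 mm high, 145 mm above the bench. It stands on a level steel arm (14 mm wide, its top 31 mm below this point) that swings about travel_pivot, 120 mm away. It starts near the middle notch (white disc), up to 9 degrees off. Nothing within 100 mm of the grip's arc rises above the grip's foot.
- travel_pivot (a point): On the vertical axis of the travel lever, 80 mm above the bench, on the fixed mill's level top plate. x axis: straight away from the grip's middle position; y left, z up. V notches in the brass quadrant at 0 and at 40 degrees either side; end stops at 43 degrees. The lever takes 2 to 3 N at the grip and stays by friction where it is left (no spring). Roll stand, 242 mm high, at y = 190 to 360 mm.
- green_disc: Green disc, 32 mm in diameter, 3 mm thick, flat on the top plate (origin: centre of its underside). It lies straight under the red grip's axis as it stands when the lever sits in the wanted notch: 120 mm from the pivot axis, 40 degrees to one side of neutral. A like yellow disc marks the wrong notch opposite, a white one neutral.
- lock_knob (a point): Centre of the blue upright grip (26 mm in diameter, 50 mm high) of the lock lever, 140 mm above the bench, to be left alone. Its lever, 90 mm long, turns stiffly about a vertical axis at x = 65, y = 60 mm in travel_pivot's frame and points roughly to +y.

How it is judged:
By the outcome, as a careful person would: the job done as asked, in the order asked, and still so for the second after the job is handed in, with the robot touching nothing.
It also fails if it takes over 32 s, if anything falls off the work surface, if the arm or the gripper's body presses on something with over 40 N, if the wrist force passes 120 N, or if a joint passes its speed limit or range.

## Working session

There is one attempt and no reset: what is moved stays moved. The work goes in short steps, each a Python script; the robot and the scene stay as the last script left them, time stands still between calls to the robot, and variables do not carry over. Pictures are saved under pics/ and viewed, at most 10 in all, crops included, and the job is handed in when it is done.

```bash
mkdir -p pics; cat > h.py <<'E'
import numpy as np, cv2
from rig import manip
def shot(n,save=None):
    c=manip.camera(n)
    if save: cv2.imwrite('pics/'+save,c['image'][:,:,::-1])
    return c
def plane(c,u,v,z):
    T=c['cam_to_world']; d=T[:3,:3]@np.array([(u-c['cx'])/c['fx'],(v-c['cy'])/c['fy'],1]); o=T[:3,3]
    return o+d*(z-o[2])/d[2]
def proj(c,p):
    q=np.linalg.inv(c['cam_to_world'])@np.append(p,1); return np.array([c['fx']*q[0]/q[2]+c['cx'],c['fy']*q[1]/q[2]+c['cy']])
HUE={'red':[(0,8),(172,180)],'green':[(45,85)],'yellow':[(22,34)],'blue':[(100,128)]}
def blobs(c,col,smin=120,vmin=60):
    h=cv2.cvtColor(c['image'],cv2.COLOR_RGB2HSV)
    m=sum(cv2.inRange(h,(a,smin,vmin),(b,255,255)) for a,b in HUE[col])
    n,l,s,ce=cv2.connectedComponentsWithStats(m.astype(np.uint8))
    return [(s[i].tolist(),ce[i].round(1).tolist()) for i in np.argsort(-s[1:,4])[:4]+1 if s[i,4]>15]
E
python3 - <<'E'
from h import *
for n in('top','side'):
    c=shot(n,n+'0.png'); print(n,c['fx'],c['cam_to_world'][:3].round(3).tolist())
    for k in HUE: print(k,blobs(c,k))
a=cv2.imread('pics/top0.png');b=cv2.imread('pics/side0.png')
E
```

```text
top 409.3930251631089 [[0.022, -0.985, 0.17, 0.489], [-0.999, -0.016, 0.04, 0.006], [-0.037, -0.171, -0.985, 0.816]]
red [([131, 299, 71, 58, 3638], [166.6, 326.7]), ([213, 0, 134, 15, 2008], [279.6, 7.0]), ([295, 251, 16, 16, 203], [302.9, 258.1]), ([352, 0, 4, 15, 53], [353.3, 7.5])]
green [([113, 132, 268, 160, 3958], [209.1, 237.9]), ([71, 234, 15, 12, 142], [78.4, 239.5]), ([144, 169, 15, 8, 77], [151.6, 172.4]), ([68, 181, 14, 7, 67], [74.4, 184.2])]
yellow [([256, 306, 46, 16, 278], [278.7, 313.3]), ([333, 227, 18, 18, 247], [341.8, 235.8]), ([292, 203, 34, 24, 235], [311.5, 215.6]), ([262, 211, 13, 14, 100], [268.4, 217.4])]
blue [([193, 167, 15, 15, 176], [199.9, 173.6])]
side 403.9644904433273 [[0.936, -0.241, 0.257, 0.443], [-0.352, -0.591, 0.726, -0.501], [-0.023, -0.769, -0.638, 0.599]]
red [([83, 194, 58, 56, 2177], [110.4, 221.1]), ([426, 199, 86, 57, 431], [458.9, 217.4]), ([180, 218, 16, 31, 342], [188.2, 231.1])]
green [([159, 181, 16, 13, 61], [167.2, 186.0]), ([197, 226, 4, 8, 21], [198.5, 229.1]), ([258, 312, 10, 6, 17], [262.0, 314.4])]
yellow [([223, 281, 19, 16, 248], [232.1, 288.5])]
blue [([231, 150, 11, 8, 73], [235.9, 153.4])]
```

View pics/top0.png

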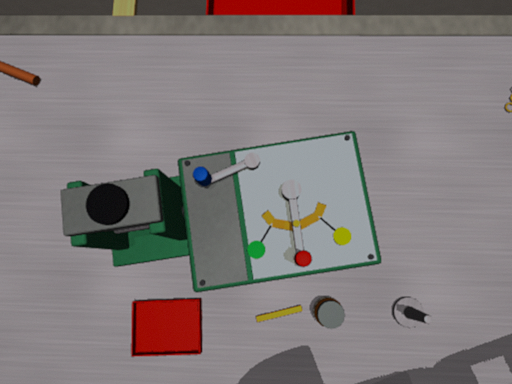

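View pics/side0.png

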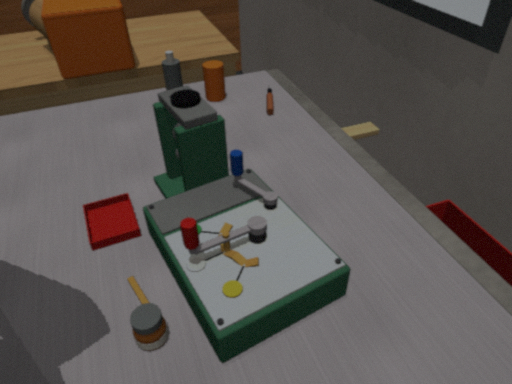

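The top view shows the red knob at (303,258), the green disc at (256,250), the yellow disc at (342,236), the pivot cap at about (290,190) and the blue knob at (202,175). In the side view the red knob is at (188,231) and the yellow disc at (232,289). The green disc is partly hidden behind the red knob.

```bash
python3 - <<'E'
from h import *
t=shot('top');s=shot('side')
img=t['image']
def hsvmask(lo,hi):return cv2.inRange(cv2.cvtColor(img,cv2.COLOR_RGB2HSV),lo,hi)
def disc(lo,hi,box):
    m=hsvmask(lo,hi);k=np.zeros_like(m);x0,x1,y0,y1=box;k[y0:y1,x0:x1]=m[y0:y1,x0:x1]
    n,l,st,ce=cv2.connectedComponentsWithStats(k);i=1+np.argmax(st[1:,4]);print(st[i].tolist(),ce[i].round(1));return ce[i]
g=disc((45,140,80),(85,255,255),(244,272,238,262)); y=disc((22,140,80),(34,255,255),(330,354,224,248))
G=plane(t,*g,.083);Y=plane(t,*y,.083)
print('G',G.round(4),'Y',Y.round(4),'dist',np.linalg.norm(G-Y),'want',.24*np.sin(np.radians(40)))
print('Y side',plane(s,232.1,288.5,.083).round(4))
M=(G+Y)/2; d=(G-Y)/np.linalg.norm(G-Y); x=np.array([d[1],-d[0],0]); 
P=M+x*.12*np.cos(np.radians(40)); print('P',P.round(4),'xaxis',x.round(3),'px',proj(t,[P[0],P[1],.125]))
# knob by two-view triangulation of blob centres (grip centre), and on plane
tb=[b for b in blobs(t,'red') if 280<b[1][0]<330 and b[1][1]>230][0]; sb=[b for b in blobs(s,'red') if 170<b[1][0]<200][0]
def Pm(c):return np.diag([1,1,1,0])[:3]*0+np.array([[c['fx'],0,c['cx']],[0,c['fy'],c['cy']],[0,0,1]])@np.linalg.inv(c['cam_to_world'])[:3]
X=cv2.triangulatePoints(Pm(t),Pm(s),np.array(tb[1]),np.array(sb[1]));print('tri',(X[:3]/X[3]).ravel().round(4))
for z in(.145,.16,.17):print(z,plane(t,*tb[1],z).round(4),plane(s,*sb[1],z).round(4))
K=plane(t,*tb[1],.163); r=K-P; print('r',np.hypot(r[0],r[1]),'ang left+',np.degrees(np.arctan2(r[1],r[0])-np.arctan2(-x[1],-x[0])))
B=plane(t,*[199.9,173.6],.155);print('blue',B.round(4),(np.dot(B-P,x),np.dot(B-P,[-x[1],x[0],0])))
from scipy.spatial.transform import Rotation as R
print(R.from_rotvec(manip.get_ee_rot()).as_matrix().round(3).tolist(),manip.get_time())
E
```

```text
[244, 238, 21, 24, 323] [253.2 249.4]
[334, 227, 17, 18, 242] [341.8 235.8]
G [0.5096 0.0422 0.083 ] Y [ 0.5369 -0.1144  0.083 ] dist 0.15893587530310563 want 0.1542690263247694
Y side [ 0.5375 -0.1172  0.083 ]
P [ 0.6138 -0.0204  0.083 ] xaxis [0.985 0.172 0.   ] px [289.93612574 188.01600029]
tri [ 0.4953 -0.0408  0.1545]
0.145 [ 0.4957 -0.0415  0.145 ] [ 0.496  -0.0309  0.145 ]
0.16 [ 0.4956 -0.0404  0.16  ] [ 0.4943 -0.0464  0.16  ]
0.17 [ 0.4954 -0.0397  0.17  ] [ 0.4931 -0.0568  0.17  ]
r 0.11994132343081401 ang left+ -0.36141609812932696
blue [0.6304 0.1302 0.155 ] (np.float64(0.0421427265189363), np.float64(0.14546122839898945))
[[0.907, 0.421, -0.0], [0.421, -0.907, 0.001], [0.0, -0.001, -1.0]] 0.2
```

```bash
python3 - <<'E'
from h import *
t=shot('top');img=t['image']
h=cv2.cvtColor(img,cv2.COLOR_RGB2HSV)
print(h[249,236:270].tolist())
m=cv2.inRange(h,(45,140,110),(85,255,255));k=np.zeros_like(m);k[236:264,242:274]=m[236:264,242:274]
k=cv2.morphologyEx(k,cv2.MORPH_OPEN,np.ones((5,5),np.uint8))
n,l,st,ce=cv2.connectedComponentsWithStats(k);i=1+np.argmax(st[1:,4]);g=ce[i];print(st[i],g)
G=plane(t,*g,.083);Y=plane(t,341.8,235.8,.083);L=np.linalg.norm(G-Y)
M=(G+Y)/2; d=(G-Y)/L; x=np.array([d[1],-d[0],0]);P=M+x*.12*np.cos(np.radians(40))
K=plane(t,302.9,258.1,.165);r=K-P
print('G',G.round(4),L,'P',P.round(4),x.round(4),'px cap',proj(t,[P[0],P[1],.125]),'white px',proj(t,P-.12*x),'knob r',np.hypot(r[0],r[1]),'toward green deg',np.degrees(np.arctan2(-r@x*0+r@d,-r@x)),K)
print('disc predicted px',[proj(t,P-.12*x*np.cos(a)+.12*d*np.sin(a)).round(1).tolist() for a in np.radians([-40,40])])
cv2.imwrite('pics/c1.png',cv2.resize(img[170:280,230:370][:,:,::-1],None,fx=5,fy=5,interpolation=cv2.INTER_CUBIC))
E
```

```text
[[60, 2, 110], [60, 5, 110], [60, 7, 112], [60, 2, 111], [30, 5, 113], [50, 7, 117], [10, 7, 117], [69, 44, 99], [73, 150, 95], [73, 163, 97], [73, 158, 89], [68, 205, 122], [67, 224, 147], [68, 230, 144], [67, 223, 144], [68, 230, 143], [68, 225, 143], [68, 226, 143], [68, 225, 143], [67, 226, 141], [67, 218, 146], [67, 223, 144], [67, 218, 145], [68, 233, 142], [67, 222, 145], [68, 227, 145], [67, 227, 144], [68, 239, 145], [66, 210, 143], [71, 57, 153], [113, 18, 170], [106, 17, 167], [100, 19, 165], [103, 18, 166]]
[248 241  17  17 237] [255.74261603 249.21940928]
G [0.5101 0.0376 0.083 ] 0.15429957947936573 P [ 0.614  -0.0225  0.083 ] [0.9849 0.1734 0.    ] px cap [291.16232693 187.91692325] white px [301.4149266  258.37900634] knob r 0.11981613555543899 toward green deg 1.5405794152418575 [ 0.49550337 -0.04005679  0.165     ]
disc predicted px [[341.8, 235.8], [255.8, 249.2]]
```

View pics/c1.png

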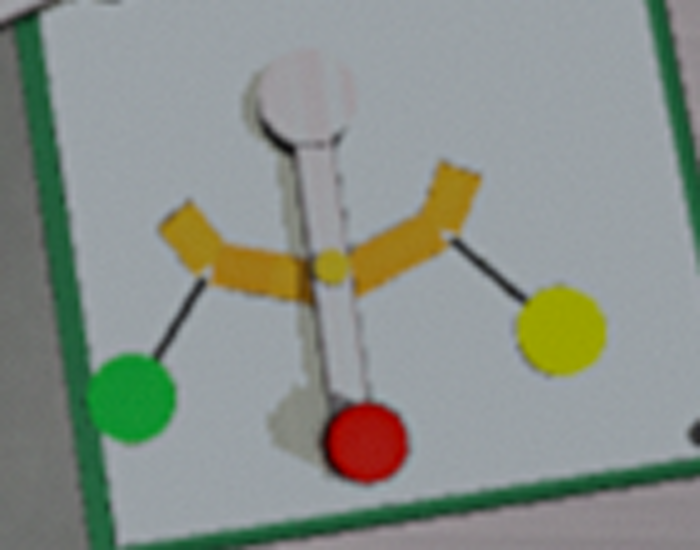

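Both discs fit the geometry: they measure 154.3 mm apart, which matches the expected value. The knob is at radius 119.8 mm, about 1.5° toward green. I'll grasp it along the tangent and swing it over.

```bash
cat >> h.py <<'E'
from scipy.spatial.transform import Rotation as R
P=np.array([.614,-.0225,0]);x=np.array([.9849,.1734,0]);d=np.array([-.1734,.9849,0])
def pose(deg,z,r=.12):
    a=np.radians(deg);p=P+r*(-x*np.cos(a)+d*np.sin(a));p[2]=z
    y=-(d*np.cos(a)+x*np.sin(a));zt=np.array([0,0,-1.])
    return p,R.from_matrix(np.c_[np.cross(y,zt),y,zt]).as_rotvec()
E
python3 - <<'E'
from h import *
for a,z in((1.5,.25),(1.5,.15),(20,.15),(40,.15),(40,.25)): print(a,z,np.round(manip.solve_ik(*pose(a,z)),2))
manip.move_to(*pose(1.5,.25))
manip.servo_line(*pose(1.5,.152),rate=.1)
print('F',np.round(manip.get_contact_force(),1),manip.get_position().round(4) if hasattr(manip.get_position(),'round') else manip.get_position())
manip.command_gripper(.02,20)
print('w',manip.get_width(),manip.get_grip_force(),np.round(manip.get_contact_force(),1),manip.get_time())
E
```

```text
1.5 0.25 [-0.1   0.24  1.91 -0.    0.99  1.32]
1.5 0.15 [-0.1   0.39  1.98 -0.    0.77  1.32]
20 0.15 [-0.03  0.39  1.98  0.    0.76  1.72]
40 0.15 [ 0.05  0.41  1.95 -0.    0.78  2.14]
40 0.25 [ 0.05  0.26  1.88 -0.    1.    2.14]
F [-0.5 -0.1  0.8] [ 0.4957 -0.0403  0.1525]
w 0.025342364148451223 22.092022597789764 [-1.3 -0.5  3.5] 4.025
```

The gripper reads 25.3 mm wide, so the grip is held. Next I swing the lever to 40°.

```bash
python3 - <<'E'
from h import *
for a in list(np.arange(5,40,5))+[40]:
    manip.servo_line(*pose(a,.152),rate=.08)
    print(a,np.round(manip.get_contact_force(),1),round(manip.get_width(),4),end=' | ')
p,_=pose(40,.152); print(p.round(4),np.round(manip.get_position(),4),manip.get_time())
manip.command_gripper(.06); print(np.round(manip.get_contact_force(),1))
manip.servo_line(pose(40,.26)[0],rate=.15)
q=manip.get_joint_positions(); q=np.array(q); q[0]-=.7; manip.set_joints(q)
t=shot('top','top1.png');s=shot('side','side1.png')
b=[b for b in blobs(t,'red') if 230<b[1][0]<290 and 220<b[1][1]<280];print(b,blobs(t,'blue'),manip.get_time())
if b:
    for z in (.163,.167): 
        K=plane(t,*b[0][1],z);r=K-P;print(K.round(4),np.hypot(r@x,r@d),np.degrees(np.arctan2(r@d,-r@x)))
im=np.hstack([cv2.resize(c['image'][a:a+120,e:e+130][:,:,::-1],None,fx=3,fy=3,interpolation=cv2.INTER_CUBIC) for c,a,e in((t,165,225),(s,180,140))]);cv2.imwrite('pics/c2.png',im)
E
```

```text
5 [-1.5  1.5  6.3] 0.0253 | 10 [-1.2  1.5  5.3] 0.0254 | 15 [-2.2  0.7  4.7] 0.0255 | 20 [-0.7  2.   6.7] 0.0256 | 25 [-1.4  1.5  6.1] 0.0254 | 30 [-1.2  1.8  6.2] 0.0255 | 35 [-1.2  0.7  6.8] 0.0253 | 40 [-1.8  1.1  6.9] 0.0255 | [0.5101 0.0375 0.152 ] [0.5103 0.0374 0.1522] 6.2583
[ 0.   0.5 -0.2]
[([246, 240, 16, 16, 206], [253.5, 247.3])] [([193, 167, 15, 15, 176], [199.9, 173.6])] 8.9667
[0.5107 0.0378 0.163 ] 0.11960743323474757 40.24287540807777
[0.5106 0.0376 0.167 ] 0.11962714509058964 40.12989579862696
```

View pics/c2.png

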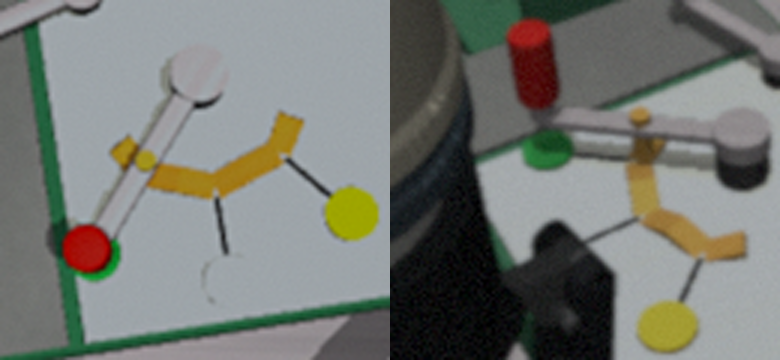

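Both views show the grip standing over the green disc. In the crop the red grip is at (87,248) with the green disc peeking out at (97,255) from parallax. The blue lever hasn't moved. I'll cross-check in the side view, relative to the discs there, before handing in.

```bash
python3 - <<'E'
from h import *
s=shot('side');t=shot('top')
sb=[b for b in blobs(s,'red') if 170<b[1][0]<210 or 140<b[1][0]<210]; print(sb)
k=[plane(s,*b[1],.145) for b in sb]
sy=[b for b in blobs(s,'yellow') if 210<b[1][0]<250][0][1]; Ys=plane(s,*sy,.083); Yt=plane(t,*[b for b in blobs(t,'yellow') if 330<b[1][0]<350][0][1],.083)
print('side-top offset yellow',(Ys-Yt).round(4))
for q in k:
    r=q-(Ys-Yt)-P; print(q.round(4),np.hypot(r@x,r@d),np.degrees(np.arctan2(r@d,-r@x)))
print(blobs(s,'blue'),manip.get_time(),np.round(manip.get_contact_force(),1))
E
```

```text
[([179, 186, 17, 31, 383], [187.4, 200.4])]
side-top offset yellow [ 0.0006 -0.0028  0.    ]
[0.5122 0.0439 0.145 ] 0.12363574427647687 44.03539064487891
[([231, 150, 12, 26, 244], [236.3, 162.0])] 9.0667 [ 0.2 -1.  -0.3]
```

The top view reads 40.1 to 40.2° at radius 119.6 mm. The side blob misses the shaded foot of the grip, so its effective height is about 0.153 m. At that height the side view agrees to within 1–2 mm. The blue knob hasn't moved in the top view and the tool is clear, so I'm handing in.

```bash
python3 -c "
from rig import manip
print(manip.sign_off())"
```

```text
the job is handed in; nothing more can be done
None
```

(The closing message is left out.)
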